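Set a printing block under the studio magnifier

ROBOT

A 6-joint arm with a two-finger parallel gripper is mounted at the origin on the work surface. World frame = base frame: x ahead of the robot, y to its left, z up, the work surface at z = 0. Lengths are in m, angles in degrees, forces in N, time in s.
With the tool pointing down it reaches from about 0.4 to 0.825 m from the base axis. Payload 7 kg.
Tool frame: the origin (TCP) lies at the very end of the fingers, on their centre line; the grasp point (between the pads) lies 19 mm behind it (ctrl.grip_point_offset is the distance from the TCP to the grasp point, in m); x points along the fingers, z is the direction in which the jaws open and shut, and the axes are right-handed (so a half turn about x gives the same grasp; the last joint's range is limited). The gripper opens to 88 mm and grips with 3 to 60 N. Pads are 19 mm wide; open, the fingers measure 130 mm over their backs; the gripper's body (78 mm by 193 mm) begins 47 mm behind the grasp point.
Start: joints at [90.991, 20.546, 0.682, 0, -70.136, -16.507], TCP at [0.181, 0.65, 0.227] pointing down, gripper open.
Joint ranges: [-176.03, 176.03], [-82.01, 121.73], [-58.28, 71.71], [-173.87, 95.51], [-174.79, -0.11], [-173.66, 173.66]. Speed limits (degrees/s): [136.94, 136.94, 172.46, 180, 180, 180].

INTERFACE

Orientations are given as [roll, pitch, yaw] about the fixed x, y, z axes, in that order (R = Rz(yaw) Ry(pitch) Rx(roll)).
In Python, from plant import get_obs, snapshot, calibration, close_job, ctrl gives the robot as it stands.
- The arm moves only by the tool move_arm, never from a script. Its argument "commands" is a list that holds one entry, the list of rows, each a list of 4 numbers: the shift along the tool's x, y, z in cm, then the turn about the tool's x in rad. In form: [[[dx, dy, dz, spin], ...]]. A call has 1 to 8 rows; each row shifts and turns the commanded pose from where the row before left it, along the tool's axes as they then stand; what a row does not reach is not made up. A row lasts 1/10 s, in which the tool goes at most 50 mm and 8.59 degrees, less where a joint would pass 70% of its speed; a pose out of reach is approached as far as the arm can. A call with a gripper value outside its range is refused whole. "jaw" is the finger opening in cm, from 0 to 8.76, set as the call begins (left out, the last holds). The fingers move at their own pace and stop on an object; the grip force is fixed at half the most. Time passes only in rows, so rows that do not move let the fingers close. It gives the time, the measured TCP pose, the force and the opening at its end, in the units of the state.
- get_obs(): the state, without advancing time (a new reading comes with each control period).
- snapshot(name): name is "side" or "top" or "wrist"; returns (picture, depth): 480x640x3 uint8, red, green, blue; 480x640 float32, m along the optical axis (not along the pixel's ray), 0 where there is no reading.
- calibration(name): a dict with "mtx" (3x3 intrinsics, pixels), "T" (4x4, takes a point from camera to world coordinates); the wrist camera has in their place "tool_from_camera" (4x4, takes a point from camera to tool coordinates, whose origin is the TCP and whose axes are the tool frame's). Camera axes: x right, y up, looking along -z (the intrinsics and any distortion apply to the point x, -y, -z); pixel columns grow to the right and rows downward; lengths in m; the calibration is good to about 2 mm. A picture is of the moment at which its call begins: read the wrist's pose just before it. calibration takes no time and is no camera call.
- close_job(): hands the job in, once; it reports no verdict.
The state is a dict: "clock": time; "joint_pos": joint angles; "qvel": joint speeds; "tau": joint torques, N m; "tool_pos": TCP position; "orientation": TCP orientation; "force": force on the tool from outside, world axes, zero at the start; "moment": the same for the moment, N m; "opening": finger opening in m.
Only numpy, scipy, OpenCV 4.12 (cv2) and the standard library are available. Lean on these libraries where they do the work, as an engineer would, in place of code of your own. Each camera call takes 0.05 s, during which the arm holds its last target. There are 200 camera calls.

TASK

Get the long copper-faced block ready for checking: lay it on the stage of the stand magnifier, copper side up, and slide it between the guide rails under the lens until it is fully home against the end stop. Turn the magnifier's click-stop collar so that its one long line clicks in at the index line. Leave everything else on the table where it is.

Things in the scene. Friction and masses are not known exactly. Their poses are not given: they have to be found in the camera images.
- magnifier: Stand magnifier fixed to the table: grey base 265 x 120 mm, steel stage plate on it (top 16 mm above the table), upright black barrel over the stage, pillar behind. Origin: on the table under the barrel's axis. x points from the base's front end (x -160 mm, roughly towards the robot) to the pillar (x +82 mm, 22 mm thick, 136 mm tall); z up. Lens bottom 57 mm above the table.
- rail_mouth (a point): Entry between the two guide rails on the stage's centre line, 51 mm in front of the barrel's axis, 16 mm above the table; axes as the magnifier's. In front of it the stage is flat and clear for 107 mm. Behind it two rails 6 mm high: mouth 55 mm wide narrowing within 16 mm to 50 mm, centred. They end at a cross bar 9 mm high, the end stop, its face 73 mm behind this point.
- block_home (a point): Where the centre of the long block's underside is when it is fully home: on the stage (16 mm above the table), 28 mm in front of the barrel's axis; axes as the magnifier's (x is the sliding direction, towards the stop). A block at home sticks out 50 mm to the front of this point, clear of the barrel.
- collar_centre (a point): Point on the barrel's upright axis, 112 mm above the table, inside the click-stop collar: a black knurled ring 56 mm across, from 98.5 to 128.5 mm above the table. Below it a fixed flange 69 mm across (top 97 mm above the table), above it the fixed eyepiece, 41 mm across, up to 150 mm. Axes as the magnifier's.
- collar_index (a point): The fixed white index line on the flange just below the collar, at the front (-x) side, 32 mm from the barrel's axis; a second index line is right above it on the eyepiece's neck.
- long_line (a point): Upper end of the collar's one long white line, 5 mm broad, on its outer edge 28 mm from the barrel's axis, 128.5 mm above the table; it turns with the collar. The line runs over the top edge and down the collar's side. The other stops have only short thin ticks.
- collar (a joint): Angle of the collar (rad), growing anticlockwise seen from above. Seven click stops 20 degrees (0.349 rad) apart from 0 to 2.094, where its travel ends; the long line meets the index at the sixth, 1.745 rad. Leaving a click takes about 0.1 N m; let go, the collar springs into the nearest stop, to about 0.03 rad. It starts at one of the first four stops.
- long_block: Loose printing block, wood with a copper plate on top, 100 x 45 x 23 mm (x, y, z), about 0.16 kg. Origin: centre of the underside; x along its length, z up. Lies copper side up on the table. Either end may go in first.
- short_block: Another printing block, 48 x 48 x 23 mm, not to be used. Origin: centre of the underside. The two blocks lie in the left half of the table, one nearer and one farther, either way round.
- brayer: Ink roller, rubber 40 mm thick and 76 mm wide, wooden handle, 180 mm long, lying flat; a bystander. Origin: under the roller's middle.
- ink_knife: Ink spatula with a wooden handle lying flat on the left; a bystander. Origin: under its middle.
- tape_roll: Roll of paper tape, 90 mm across, 24 mm high, lying flat; a bystander. Origin: centre of the underside.
- ink_tin: Low round steel ink tin, 76 mm across, 46 mm high; a bystander. Origin: centre of the underside.
- jar: Amber jar with black cap, 60 mm across, 85 mm high; a bystander. Origin: centre of the underside.
- small_bottle: Small white plastic bottle, 44 mm across, 62 mm high; a bystander. Origin: centre of the underside.
There are look-alikes about, which are no part of the job. What is shaped like the long_block but blue or purple is not meant.

How it is judged:
By the outcome, as a careful person would: the job done as asked, in the order asked, and still so for the second after the job is handed in, with the robot touching nothing.
It also fails if it takes over 61 s, if anything falls off the work surface, if the arm or the gripper's body presses on something with over 40 N, if the wrist force passes 120 N, or if a joint passes its speed limit or range.

## Working session

There is one attempt and no reset: what is moved stays moved. The work goes in short steps, Python scripts to look and compute and a tool call to move; the robot and the scene stay as the last step left them, time stands still between calls to the robot, and variables do not carry over. Pictures are saved under pics/ and viewed, about 8 in all and at most 12, crops included, and the job is handed in when it is done.

Besides the shell and the picture viewer there is one more tool, called after "Emit:" in YAML: its name, and indented under it one key for each argument. move_arm: Moves the arm, as the interface text tells. Its arguments: {"type":"object","properties":{"commands":{"type":"array"},"jaw":{"type":"number"}},"required":["commands"]}

```bash
mkdir -p pics; ls; cat > h.py <<'E'
import numpy as np, cv2
from scipy.spatial.transform import Rotation as R
from plant import get_obs, snapshot, calibration, close_job, ctrl
def pose():
    o=get_obs(); T=np.eye(4); T[:3,:3]=R.from_euler('xyz',o['orientation'],degrees=True).as_matrix(); T[:3,3]=o['tool_pos']; return T
def grab(n,f):
    T=pose(); p,d=snapshot(n); c=calibration(n)
    W=T@c['tool_from_camera'] if n=='wrist' else c['T']
    cv2.imwrite('pics/'+f+'.png',p[:,:,::-1]); np.savez('pics/'+f+'.npz',p=p,d=d,W=W,K=c['mtx']); return load(f)
def load(f): return np.load('pics/'+f+'.npz')
def ray(s,u,v):
    K=s['K'];r=np.array([(u-K[0,2])/K[0,0],-(v-K[1,2])/K[1,1],-1.]);return s['W'][:3,3],s['W'][:3,:3]@r
def onplane(s,u,v,z):
    o,d=ray(s,u,v);return o+d*(z-o[2])/d[2]
def bydepth(s,u,v):
    o,d=ray(s,u,v);return o+d*s['d'][int(v),int(u)]
def proj(s,p):
    q=np.linalg.inv(s['W'])@np.append(p,1);K=s['K'];return K[0,0]*q[0]/-q[2]+K[0,2],K[1,1]*-q[1]/-q[2]+K[1,2]
E
python3 - <<'E'
from h import *
np.set_printoptions(precision=4,suppress=True)
for n in('top','side','wrist'):
    s=grab(n,n+'0'); print(n,calibration(n)); print(s['W'])
print(get_obs(), ctrl.grip_point_offset)
E
```

```text
pics
top {'mtx': array([[491.8672,   0.    , 314.4983],
       [  0.    , 491.8672, 237.3287],
       [  0.    ,   0.    ,   1.    ]]), 'T': array([[ 0.0121,  0.9933, -0.1149,  0.4131],
       [-0.9999,  0.0132,  0.0091,  0.0355],
       [ 0.0105,  0.1148,  0.9933,  1.2959],
       [ 0.    ,  0.    ,  0.    ,  1.    ]])}
[[ 0.0121  0.9933 -0.1149  0.4131]
 [-0.9999  0.0132  0.0091  0.0355]
 [ 0.0105  0.1148  0.9933  1.2959]
 [ 0.      0.      0.      1.    ]]
side {'mtx': array([[578.2576,   0.    , 320.7651],
       [  0.    , 578.2576, 234.9954],
       [  0.    ,   0.    ,   1.    ]]), 'T': array([[ 0.9475,  0.2428, -0.2081,  0.2551],
       [-0.3191,  0.6777, -0.6625, -0.9085],
       [-0.0198,  0.6941,  0.7196,  1.1339],
       [ 0.    ,  0.    ,  0.    ,  1.    ]])}
[[ 0.9475  0.2428 -0.2081  0.2551]
 [-0.3191  0.6777 -0.6625 -0.9085]
 [-0.0198  0.6941  0.7196  1.1339]
 [ 0.      0.      0.      1.    ]]
wrist {'mtx': array([[398.4629,   0.    , 320.681 ],
       [  0.    , 398.4629, 236.1767],
       [  0.    ,   0.    ,   1.    ]]), 'tool_from_camera': array([[-0.0007,  0.257 , -0.9664, -0.1575],
       [-0.0008,  0.9664,  0.257 ,  0.0694],
       [ 1.    ,  0.0009, -0.0005, -0.0003],
       [ 0.    ,  0.    ,  0.    ,  1.    ]])}
[[-0.2684  0.9308  0.248   0.2475]
 [-0.9633 -0.2599 -0.0669  0.632 ]
 [ 0.0022 -0.2569  0.9664  0.3832]
 [ 0.      0.      0.      1.    ]]
{'clock': 0.15, 'joint_pos': array([ 90.9925,  20.5822,   0.6445,  -0.015 , -70.1365, -16.5067]), 'qvel': array([ 0.0324, -0.0691,  0.0973,  0.0787, -0.0891,  0.0337]), 'tau': array([ -0.0001, -58.3277,  29.3291,   7.0013,   0.0087,  -0.0001]), 'tool_pos': array([0.1805, 0.65  , 0.2258]), 'orientation': array([  5.7322,  89.9245, -99.7871]), 'force': array([-0.1014,  0.1558,  0.2768]), 'moment': array([-0.0091,  0.0139,  0.0566]), 'opening': 0.0877005752448996} 0.0188
```

View pics/top0.png

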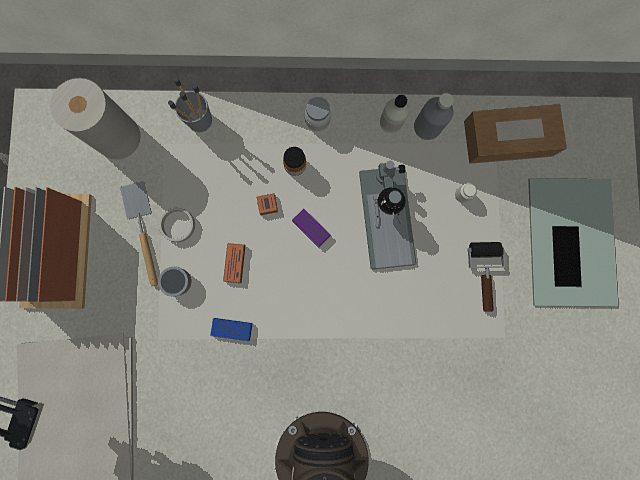

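View pics/side0.png

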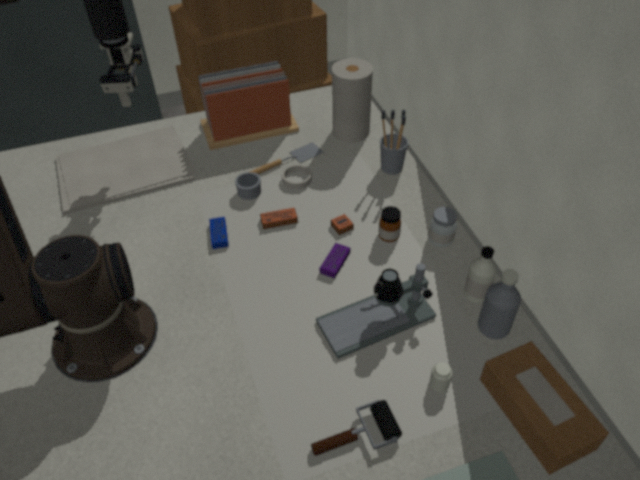

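Candidates: copper long block (234,263), copper short block (267,204), purple (311,228), blue (231,329). By the description it is the one at (234,263), long and copper-coloured. The magnifier is at (390,215).

```bash
python3 - <<'E'
from h import *
np.set_printoptions(precision=4,suppress=True)
s=load('top0');p=s['p'];hsv=cv2.cvtColor(p,cv2.COLOR_RGB2HSV)
def rect(m,z,name):
    cs,_=cv2.findContours(m.astype(np.uint8),cv2.RETR_EXTERNAL,cv2.CHAIN_APPROX_NONE)
    c=max(cs,key=cv2.contourArea)[:,0].astype(float)
    w=np.array([onplane(s,u,v,z)[:2] for u,v in c])
    r=cv2.minAreaRect((w*1000).astype(np.float32)); b=cv2.boxPoints(r); print(name,r,'\n',b)
m=(hsv[:,:,0]<14)&(hsv[:,:,1]>110)
a=np.zeros_like(m);a[235:290,215:252]=m[235:290,215:252];rect(a,.023,'long')
a=np.zeros_like(m);a[190:220,252:282]=m[190:220,252:282];rect(a,.023,'short')
for u,v in((361,171),(371,269),(416,265),(403,168),(391,201),(391,250),(234,263)): print(u,v,bydepth(s,u,v),p[v,u])
A=cv2.resize(p[155:285,345:435],None,fx=4.6,fy=4.6,interpolation=cv2.INTER_CUBIC)
B=cv2.resize(p[235:300,205:260],None,fx=6,fy=6,interpolation=cv2.INTER_CUBIC)
C=np.zeros((max(len(A),len(B)),A.shape[1]+B.shape[1],3),np.uint8);C[:len(A),:A.shape[1]]=A;C[:len(B),A.shape[1]:]=B
cv2.imwrite('pics/c1.png',C[:600,:,::-1])
E
```

```text
long ((491.9736328125, 231.6959991455078), (46.090946197509766, 98.21957397460938), 85.5312728881836) 
 [[441.2176 212.547 ]
 [539.1385 204.8942]
 [542.7297 250.845 ]
 [444.8087 258.4978]]
short ((647.520751953125, 150.15887451171875), (48.28818893432617, 46.32887268066406), 11.569453239440918) 
 [[619.2214 168.0104]
 [628.5129 122.6229]
 [675.8201 132.3073]
 [666.5286 177.6949]]
361 171 [ 0.7412 -0.0982  0.0137] [73 84 82]
371 269 [ 0.4811 -0.1266 -0.0022] [147 148 140]
416 265 [ 0.493  -0.2454 -0.0004] [110 109 104]
403 168 [ 0.7305 -0.1955  0.0919] [24 25 27]
391 201 [ 0.635  -0.1555  0.1483] [109 118 119]
391 250 [ 0.5302 -0.1762  0.0191] [117 121 124]
234 263 [0.4907 0.2309 0.0244] [173  99  65]
```

View pics/c1.png

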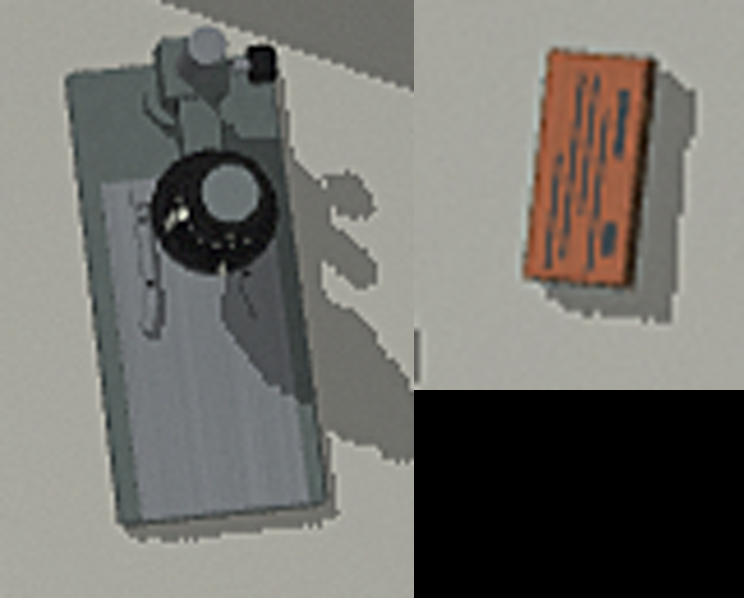

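The crop confirms the choice: it has a copper face with dark print, long axis roughly along world x. On the magnifier, the long line sits at the left (crop 178,213) and the index at the front (223,268), so about 80–100° anticlockwise is needed. I'll move over the block and half-turn the tool so the camera ends up on the robot side.

Emit:
move_arm:
  commands:
    - [[0,3.75,2.9,0],[0,3.75,2.9,0],[0,3.75,2.9,0],[0,3.75,2.9,0],[0,3.75,2.9,0],[0,3.75,2.9,0],[0,3.75,2.9,0],[0,3.75,2.9,0]]
  jaw: 8.76

```text
clock: 0.95
tool_pos: [0.4083, 0.3448, 0.2266]
orientation: [168.5, 90.0, 63.0]
force: [1.2, 0.0, -0.5]
opening: 0.0875
```

Emit:
move_arm:
  commands:
    - [[0,3.75,2.9,0],[0,3.75,2.9,0],[0,3.75,2.9,0],[0,0,0,0.147],[0,0,0,0.147],[0,0,0,0.147],[0,0,0,0.147],[0,0,0,0.147]]

```text
clock: 1.75
tool_pos: [0.4926, 0.2324, 0.2263]
orientation: [-8.5, 90.0, -156.5]
force: [-1.4, -0.1, -0.9]
opening: 0.0877
```

Emit:
move_arm:
  commands:
    - [[0,0,0,0.147],[0,0,0,0.147],[0,0,0,0.147],[0,0,0,0.147],[0,0,0,0.147],[0,0,0,0.147],[0,0,0,0.147],[0,0,0,0.147]]

```text
clock: 2.55
tool_pos: [0.4925, 0.2325, 0.2263]
orientation: [66.2, 90.0, -149.2]
force: [-0.6, 0.1, 0.2]
opening: 0.0876
```

Emit:
move_arm:
  commands:
    - [[0,0,0,0.147],[0,0,0,0.147],[0,0,0,0.147],[0,0,0,0.147],[0,0,0,0.147],[0,0,0,0.147],[0,0,0,0.147],[0,0,0,0]]

```text
clock: 3.35
tool_pos: [0.4926, 0.2326, 0.2264]
orientation: [120.9, 90.0, -153.2]
force: [0.6, -0.6, 0.1]
opening: 0.0877
```

```bash
python3 - <<'E'
from h import *
np.set_printoptions(precision=4,suppress=True)
s=grab('wrist','w1');p=s['p'];hsv=cv2.cvtColor(p,cv2.COLOR_RGB2HSV)
T=pose();print(T,get_obs()['joint_pos'],get_obs()['clock'])
m=((hsv[:,:,0]<14)&(hsv[:,:,1]>110)).astype(np.uint8)
m=cv2.morphologyEx(m,cv2.MORPH_CLOSE,np.ones((9,9)))
cs,_=cv2.findContours(m,cv2.RETR_EXTERNAL,cv2.CHAIN_APPROX_NONE)
for c in cs:
    if cv2.contourArea(c)<300: continue
    w=np.array([onplane(s,u,v,.023)[:2] for u,v in c[:,0].astype(float)])
    print(c[:,0].mean(0),cv2.minAreaRect((w*1000).astype(np.float32)))
    b=cv2.boxPoints(cv2.minAreaRect((w*1000).astype(np.float32)));print(b)
# magnifier rough
t=load('top0');P=lambda u,v,z:onplane(t,345+u/4.6,155+v/4.6,z)
print('eyep',P(230,193,.150),'base',P(67,75,.012),P(118,524,.012),P(325,503,.012))
E
```

```text
[[-0.0003 -0.9978  0.066   0.4926]
 [-0.0002  0.066   0.9978  0.2326]
 [-1.      0.0003 -0.0002  0.2264]
 [ 0.      0.      0.      1.    ]] [  45.8879    8.3111  -15.8351   -0.0046  -65.8761 -139.6693] 3.4
[252.9747 361.5506] ((645.6807861328125, 153.4520721435547), (47.30300521850586, 50.787315368652344), 11.685054779052734)
[[617.3765 173.5293]
 [627.6625 123.7945]
 [673.9851 133.3749]
 [663.6991 183.1096]]
[320.9192 203.4747] ((491.0911865234375, 232.97613525390625), (42.647586822509766, 97.25507354736328), 85.16220092773438)
[[440.8386 215.8293]
 [537.7471 207.6273]
 [541.3438 250.123 ]
 [444.4352 258.325 ]]
eyep [ 0.6446 -0.1648  0.15  ] base [ 0.7408 -0.0945  0.012 ] [ 0.4805 -0.1239  0.012 ] [ 0.494  -0.2418  0.012 ]
```

View pics/w1.png

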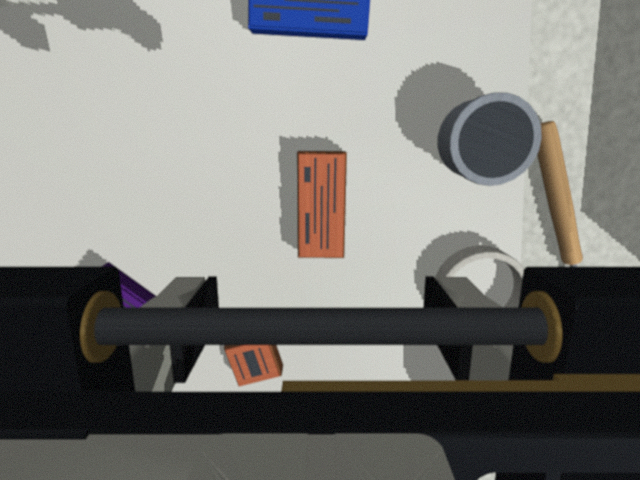

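The wrist view shows the copper block at (321,204), the short block at (253,361) and the tin at (490,140), clear of the fingers. I'll grip the block 25 mm towards the robot end, with the fingertips 9 mm up.

Emit:
move_arm:
  commands:
    - [[4.3,1.3,0,0.0175],[4.3,1.3,0,0],[4.3,0,0,0],[4.3,0,0,0],[3.0,0,0,0],[1.5,0,0,0],[0,0,0,0]]

```text
clock: 4.1
tool_pos: [0.4655, 0.2334, 0.0072]
orientation: [140.7, 89.7, -134.1]
force: [-0.7, -0.1, 0.1]
opening: 0.0875
```

Emit:
move_arm:
  commands:
    - [[0,0,0,0],[0,0,0,0],[0,0,0,0],[0,0,0,0],[0,0,0,0],[0,0,0,0],[0,0,0,0],[0,0,0,0]]
  jaw: 3.8

```text
clock: 4.9
tool_pos: [0.4669, 0.2348, 0.0099]
orientation: [-43.0, 90.0, 42.0]
force: [-1.5, 0.1, 5.2]
opening: 0.0448
```

Emit:
move_arm:
  commands:
    - [[-3,0,0,0],[-4,0,0,0],[-3,-0.85,-4.5,0],[0,-0.85,-4.55,0],[0,-0.85,-4.55,0],[0,-0.85,-4.55,0],[0,-0.85,-4.55,0],[0,-0.85,-4.55,0]]

```text
clock: 5.7
tool_pos: [0.493, -0.0391, 0.1067]
orientation: [83.5, 90.0, 168.6]
force: [1.6, 0.8, -1.4]
opening: 0.0446
```

Emit:
move_arm:
  commands:
    - [[0,-0.85,-4.55,0],[0,-0.85,-4.55,0],[0,-0.9,-4.65,0],[0,0,0,-0.098],[0,0,0,-0.098],[0,0,0,0],[0,0,0,0]]

```text
clock: 6.4
tool_pos: [0.5072, -0.1764, 0.1065]
orientation: [75.2, 89.9, 171.3]
force: [0.6, 0.2, -1.6]
opening: 0.0446
```

```bash
python3 - <<'E'
from h import *
np.set_printoptions(precision=4,suppress=True)
s=grab('wrist','w2');t=grab('top','t2');g=grab('side','s2')
T=pose();print(T,get_obs()['joint_pos'],get_obs()['clock'],get_obs()['opening'],get_obs()['force'])
A=s['p'][:,:,::-1].copy()
cv2.imwrite('pics/w2v.png',A)
B=cv2.resize(t['p'][150:290,340:440],None,fx=4.2,fy=4.2,interpolation=cv2.INTER_CUBIC)
C=cv2.resize(g['p'][240:360,300:450],None,fx=2.5,fy=2.5,interpolation=cv2.INTER_CUBIC)
M=np.zeros((588,420+375,3),np.uint8);M[:588,:420]=B;M[:300,420:]=C;cv2.imwrite('pics/m2.png',M[:,:,::-1])
E
```

```text
[[-0.0002 -0.9941 -0.1081  0.5076]
 [ 0.0001 -0.1081  0.9941 -0.176 ]
 [-1.      0.0002  0.0001  0.1069]
 [ 0.      0.      0.      1.    ]] [  1.7849  14.0737 -25.8311  -0.0057 -50.1058 -85.5735] 6.55 0.04463264437663506 [ 0.0173 -0.9706 -1.6337]
```

View pics/w2v.png

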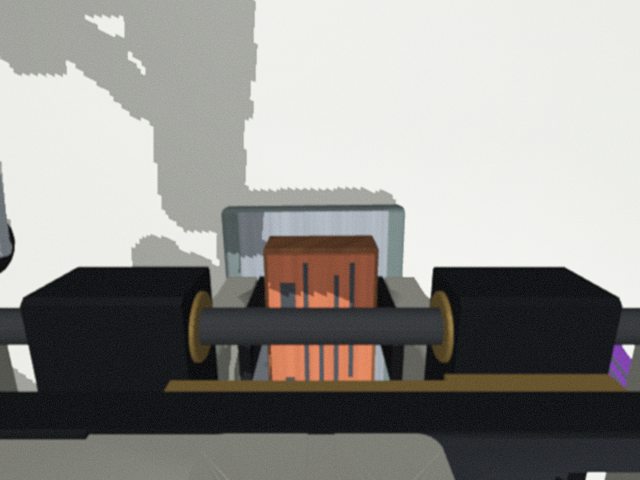

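The wrist view shows the held block over the stage; the base's front corners are at about (225,207) and (403,207). I'll measure the centre line from these.

```bash
python3 - <<'E'
from h import *
np.set_printoptions(precision=4,suppress=True)
s=load('w2');g=cv2.cvtColor(s['p'],cv2.COLOR_RGB2GRAY).astype(float);T=pose()
for v in (222,235,250,265):
    print(v,[ (int(x),s['p'][v,x].tolist()) for x in range(218,250,3)])
    r=g[v]; d=np.convolve(r,[1,1,0,-1,-1],'same')
    i=np.argmin(np.abs(0)); l=215+np.argmax(np.abs(d[215:236])); rr=395+np.argmax(np.abs(d[395:415]))
    for z in(.012,):
        a,b=onplane(s,l,v,z),onplane(s,rr,v,z); print(l,rr,a,b,'mid',(a+b)/2,'w',np.linalg.norm(a-b))
        m=(a+b)/2; q=T[:3,:3].T@(m-T[:3,3]);print(' mid in tool y,z',q[1:])
# block top edges
for v in (275,300,340): print('blk',v,[onplane(s,u,v,T[2,3]+.014) for u in (265,378)])
t=load('t2');
cv2.imwrite('pics/x.png',t['p'][:,:,::-1])
print([bydepth(s,u,v) for u,v in((230,235),(300,225),(232,260))])
E
```

```text
222 [(218, [164, 165, 159]), (221, [138, 140, 137]), (224, [70, 82, 82]), (227, [79, 89, 88]), (230, [81, 93, 93]), (233, [75, 86, 85]), (236, [78, 87, 87]), (239, [103, 108, 115]), (242, [110, 113, 122]), (245, [106, 113, 120]), (248, [107, 112, 116])]
222 404 [ 0.503  -0.2412  0.012 ] [ 0.4905 -0.1239  0.012 ] mid [ 0.4968 -0.1826  0.012 ] w 0.11801141323915372
 mid in tool y,z [ 0.0114 -0.0053]
235 [(218, [160, 163, 158]), (221, [160, 159, 157]), (224, [73, 82, 80]), (227, [76, 86, 88]), (230, [81, 91, 90]), (233, [82, 92, 88]), (236, [77, 88, 89]), (239, [95, 106, 106]), (242, [109, 113, 121]), (245, [110, 116, 117]), (248, [105, 113, 118])]
222 404 [ 0.5117 -0.2409  0.012 ] [ 0.4992 -0.1225  0.012 ] mid [ 0.5054 -0.1817  0.012 ] w 0.11902928123546495
 mid in tool y,z [ 0.0027 -0.0054]
250 [(218, [158, 160, 150]), (221, [163, 165, 159]), (224, [109, 111, 110]), (227, [76, 84, 87]), (230, [85, 94, 94]), (233, [85, 94, 94]), (236, [81, 93, 93]), (239, [82, 88, 90]), (242, [108, 112, 119]), (245, [104, 110, 119]), (248, [104, 110, 116])]
224 403 [ 0.5218 -0.2391  0.012 ] [ 0.5093 -0
[... 168 characters left out ...]
50, 145]), (227, [97, 111, 109]), (230, [130, 144, 143]), (233, [127, 144, 142]), (236, [130, 145, 146]), (239, [101, 111, 111]), (242, [165, 174, 182]), (245, [176, 185, 193]), (248, [169, 176, 183])]
219 402 [ 0.5327 -0.242   0.012 ] [ 0.5197 -0.1206  0.012 ] mid [ 0.5262 -0.1813  0.012 ] w 0.12211459289566232
 mid in tool y,z [-0.018  -0.0072]
blk 275 [array([ 0.4945, -0.1991,  0.1209]), array([ 0.49  , -0.1562,  0.1209])]
blk 300 [array([ 0.5048, -0.1984,  0.1209]), array([ 0.5002, -0.1548,  0.1209])]
blk 340 [array([ 0.5221, -0.1972,  0.1209]), array([ 0.5173, -0.1523,  0.1209])]
[array([ 0.5104, -0.2351,  0.0146]), array([ 0.499 , -0.1907,  0.0146]), array([ 0.5277, -0.2332,  0.0135])]
```

View pics/m2.png

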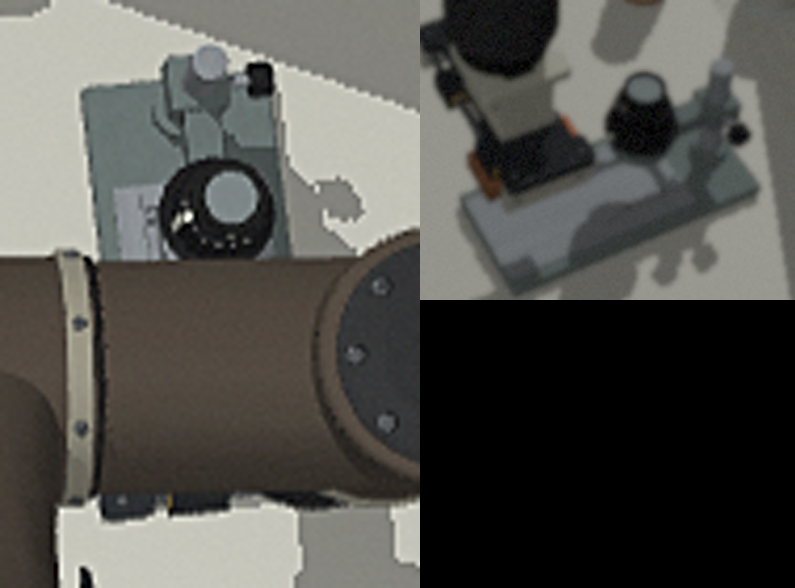

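Emit:
move_arm:
  commands:
    - [[3,0,-0.5,0],[3,0,0,0],[1.5,0,0,0],[0.5,0,0,0],[0,0,0,0],[0,0,0,0]]

```text
clock: 7.15
tool_pos: [0.5089, -0.1812, 0.0276]
orientation: [-104.3, 89.9, -8.0]
force: [-0.3, -0.5, -1.9]
opening: 0.0447
```

Emit:
move_arm:
  commands:
    - [[0,-0.7,0,0],[0,-0.7,0,0],[0,-0.7,0,0],[0,-0.7,0,0],[0,0,0,0]]

```text
clock: 7.65
tool_pos: [0.5373, -0.1783, 0.027]
orientation: [-107.9, 90.0, -11.6]
force: [0.1, 0.6, -2.3]
opening: 0.0449
```

Emit:
move_arm:
  commands:
    - [[0.05,-0.7,0,0],[0.05,-0.7,0,0],[0,-0.7,0,0],[0,-0.5,0,0],[0,0,0,0]]

```text
clock: 8.15
tool_pos: [0.5627, -0.1755, 0.0259]
orientation: [-115.5, 90.0, -19.2]
force: [-0.4, 0.0, -1.7]
opening: 0.0447
```

```bash
python3 - <<'E'
from h import *
s=grab('wrist','w3');t=grab('side','s3');o=get_obs();print(o['force'],o['moment'],o['tool_pos'])
C=cv2.resize(t['p'][240:360,300:450],None,fx=2,fy=2,interpolation=cv2.INTER_CUBIC)
M=np.zeros((480,800,3),np.uint8);M[:,:500]=s['p'][:,70:570];M[:240,500:]=C;cv2.imwrite('pics/m3.png',M[:,:,::-1])
E
```

```text
[ 0.33856795  0.2169761  -1.36490915] [ 0.04315005 -0.13477865  0.06432006] [ 0.56182285 -0.17554872  0.0258591 ]
```

View pics/m3.png

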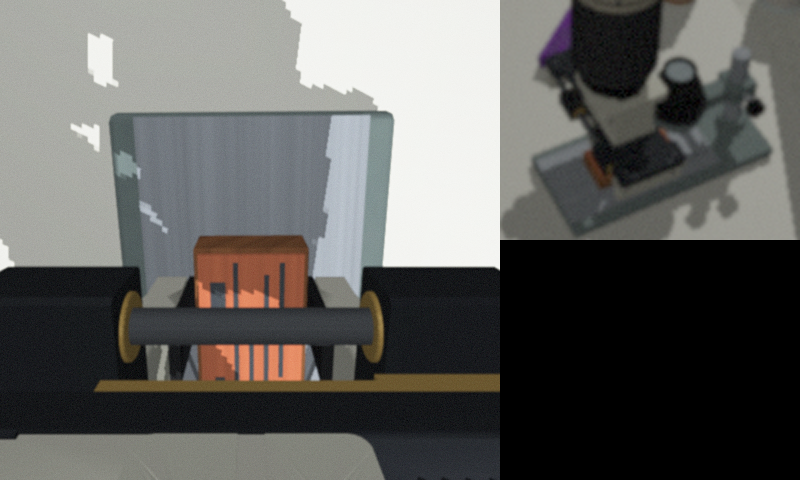

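The block is centred: base corners mid-way at column 252, block at 251. Now release, back off and push from behind.

Emit:
move_arm:
  commands:
    - [[0.03,0,0,0],[0,0,0,0],[0,0,0,0],[0,0,0,0]]
  jaw: 8.7

```text
clock: 8.65
tool_pos: [0.5619, -0.1756, 0.0258]
orientation: [-100.4, 90.0, -4.1]
force: [-0.3, 0.9, -0.6]
opening: 0.0714
```

Emit:
move_arm:
  commands:
    - [[-1.5,0,0,0],[-2.5,0,0,0],[0,2,0,0],[0,2.9,0,0],[0,0,0,0],[0,0,0,0]]

```text
clock: 9.25
tool_pos: [0.5131, -0.1811, 0.0662]
orientation: [-104.1, 89.9, -7.9]
force: [0.3, 0.1, 1.0]
opening: 0.0867
```

Emit:
move_arm:
  commands:
    - [[2,0,0,0],[2.2,0,0,0],[0,0,0,0],[0,0,0,0],[0,0,0,0],[0,0,0,0]]
  jaw: 2.0

```text
clock: 9.85
tool_pos: [0.514, -0.181, 0.0246]
orientation: [-101.1, 89.9, -4.9]
force: [0.3, -0.4, 0.3]
opening: 0.0446
```

```bash
python3 - <<'E'
from h import *
s=grab('wrist','w4');o=get_obs();print(o['force'],o['tool_pos'],o['opening'],o['clock'])
P=np.array([.6455,-.1649]);c,n=np.cos(np.radians(6.45)),np.sin(np.radians(6.45));d=o['tool_pos'][:2]-P;print('mag x,y',d@[c,n],d@[-n,c])
E
```

```text
[ 0.16209193 -0.40319033  0.36010567] [ 0.5138258  -0.18092468  0.02454255] 0.040472763913641525 9.9
mag x,y -0.1326408863036815 -0.0011314779224427434
```

View pics/w4.png

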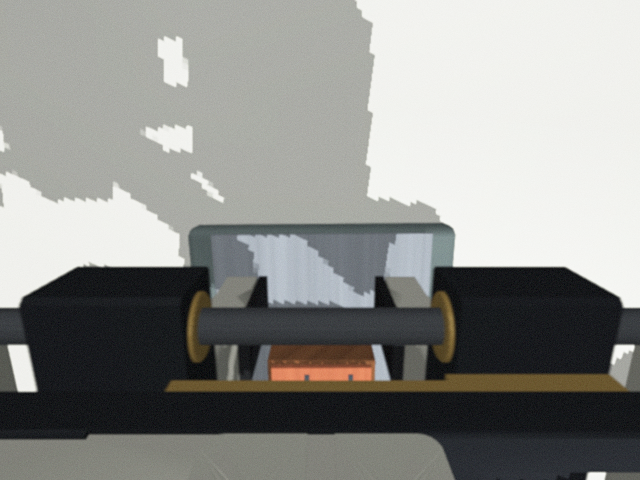

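The block's rear end sits between rails ahead of the fingers (270–374, 350). Closing the fingers to 20 mm and pushing forward.

Emit:
move_arm:
  commands:
    - [[0.2,0,0,0],[0,0,0,0],[0,0,0,0],[0,-0.7,0,0],[0,-0.7,0,0],[0,-0.5,0,0],[0,-0.5,0,0],[0,-0.5,0,0]]

```text
clock: 10.7
tool_pos: [0.5422, -0.1777, 0.0215]
orientation: [80.9, 90.0, 177.2]
force: [-0.7, -0.0, 1.0]
opening: 0.02
```

Emit:
move_arm:
  commands:
    - [[0,-0.5,0,0],[0,-0.4,0,0],[0,-0.3,0,0],[0,0,0,0],[0,0,0,0]]

```text
clock: 11.2
tool_pos: [0.5541, -0.1764, 0.0217]
orientation: [-100.2, 90.0, -3.9]
force: [-0.3, -0.2, 0.6]
opening: 0.0198
```

Emit:
move_arm:
  commands:
    - [[0,-0.2,0,0],[0,-0.1,0,0],[0,0,0,0]]

```text
clock: 11.5
tool_pos: [0.5568, -0.1762, 0.0217]
orientation: [98.2, 90.0, -165.6]
force: [-0.9, -0.2, 0.8]
opening: 0.0202
```

Emit:
move_arm:
  commands:
    - [[0,-0.1,0,0],[0,-0.1,0,0],[0,0,0,0]]

```text
clock: 11.8
tool_pos: [0.557, -0.1761, 0.0214]
orientation: [83.6, 89.8, 179.9]
force: [-6.5, -1.3, 4.1]
opening: 0.0202
```

```bash
python3 - <<'E'
from h import *
s=grab('wrist','w5');o=get_obs();print(o['force'],o['tool_pos'],o['opening'],o['clock'])
P=np.array([.6455,-.1649]);c,n=np.cos(np.radians(6.45)),np.sin(np.radians(6.45));d=o['tool_pos'][:2]-P;print('mag x,y',d@[c,n],d@[-n,c])
E
```

```text
[-5.5255041  -1.03451093  3.87948834] [ 0.55702634 -0.17610185  0.02144745] 0.019716933086772224 11.85
mag x,y -0.08917201330853675 -0.0011921614669678658
```

Emit:
move_arm:
  commands:
    - [[0,-0.1,0,0],[0,-0.1,0,0],[0,0,0,0],[0,0,0,0]]

```text
clock: 12.25
tool_pos: [0.557, -0.1761, 0.0212]
orientation: [83.6, 89.6, 179.8]
force: [-9.8, -0.8, 7.5]
opening: 0.0201
```

The force rises with no more travel, so the block is probably on the stop. Backing off to check and get set for the collar.

Emit:
move_arm:
  commands:
    - [[0,1,0,0],[0,3,0,0],[0,4,0,0],[-4,3,0,0],[-4,0,0,0],[-4,0,0,0],[0,0,0,0]]
  jaw: 2.0

```text
clock: 12.95
tool_pos: [0.4553, -0.1882, 0.1476]
orientation: [-103.1, 89.3, -6.8]
force: [0.2, 0.1, 0.2]
opening: 0.0199
```

```bash
python3 - <<'E'
from h import *
s=grab('wrist','w6');t=grab('top','t6');o=get_obs();print(o['force'],o['tool_pos'],o['clock'])
B=cv2.resize(t['p'][160:275,350:425],None,fx=4.17,fy=4.17,interpolation=cv2.INTER_CUBIC)
M=np.zeros((480,800,3),np.uint8);M[:,:480]=s['p'][:,80:560];M[:B.shape[0],480:480+B.shape[1]]=B;cv2.imwrite('pics/m6.png',M[:,:,::-1])
E
```

```text
[-1.10381724 -0.01874301 -0.83510249] [ 0.45252256 -0.18754881  0.14302978] 13.05
```

View pics/m6.png

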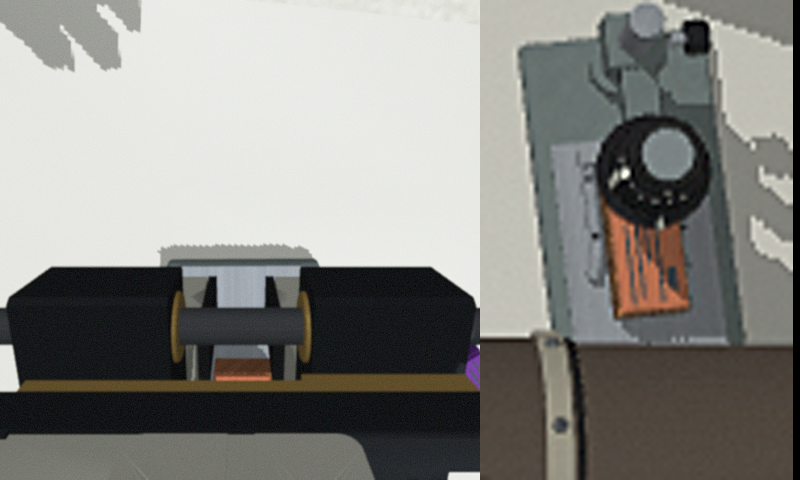

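```bash
python3 - <<'E'
from h import *
t=load('t6');P0=np.array([.6455,-.1649]);a=np.radians(6.45);c,n=np.cos(a),np.sin(a)
def mag(p): d=p[:2]-P0; return np.round(1000*np.array([d@[c,n],d@[-n,c]]),1)
hsv=cv2.cvtColor(t['p'],cv2.COLOR_RGB2HSV);m=((hsv[:,:,0]<14)&(hsv[:,:,1]>110)).astype(np.uint8);m[:212]=0;m[240:]=0;m[:,:375]=0;m[:,405:]=0
ys,xs=np.nonzero(m);pts=np.array([mag(onplane(t,u,v,.039)) for u,v in zip(xs,ys)]);print('block x',np.percentile(pts[:,0],[0,1,3]),'y',np.percentile(pts[:,1],[1,99]))
hi=t['p'].min(2)>150
for u0,u1,v0,v1 in((378,392,192,206),(390,397,208,216)):
    ys,xs=np.nonzero(hi[v0:v1,u0:u1]);
    q=np.array([mag(onplane(t,u+u0,v+v0,.1285)) for u,v in zip(xs,ys)]);print(q,'ang',np.degrees(np.arctan2(q[:,1],q[:,0])).round())
r=t['p'][195:220,376:405]
cv2.imwrite('pics/y.png',cv2.resize(r,None,fx=20,fy=20)[:,:,::-1])
g=load('side0'); # collar in wrist at same pose not visible
E
```

```text
block x [-77.7  -77.   -75.76] y [-22.1  23.4]
[[14.3 36.1]
 [-1.8 23.4]
 [-4.2 23.7]
 [-4.5 21.3]
 [-6.2 28.8]
 [-6.7 24. ]] ang [ 68.  94. 100. 102. 102. 106.]
[[-35.5   5.5]] ang [171.]
```

The block's rear edge is at x −77.7 mm (home is −78), lateral −22/+23: it is home and centred. The long line is at about 100°, so the collar needs +80° anticlockwise. Checking pillar and knob heights and computing the reach.

```bash
python3 - <<'E'
from h import *
t=load('top0')
for u,v in((390,165),(386,168),(401,168),(388,178),(391,182),(395,197)): print(u,v,bydepth(t,u,v).round(4))
T=pose();d=np.array([.6446,-.1659,.2])-T[:3,3];print((T[:3,:3].T@d*100).round(2),T[:3,1:].round(3),get_obs()['joint_pos'],get_obs()['clock'])
E
```

```text
390 165 [ 0.7251 -0.1552  0.1386]
386 168 [ 0.7201 -0.147   0.129 ]
401 168 [ 0.7316 -0.1914  0.0872]
388 178 [ 0.7049 -0.1581  0.0892]
391 182 [ 0.6949 -0.1657  0.0888]
395 197 [ 0.6447 -0.165   0.1488]
[ -5.61 -19.36   0.06] [[-0.994 -0.109  0.453]
 [-0.109  0.994 -0.188]
 [-0.005 -0.     0.143]] [ 5.29962675e-01  7.20622308e+00 -2.91070547e+01 -1.38944895e-02
 -5.34190697e+01 -8.42605076e+01] 13.05
```

Emit:
move_arm:
  commands:
    - [[-4,0,0,0],[-2,-2,0,0],[0,-4.5,0,0],[0,-4.5,0,0],[0,-4.5,0,0],[0,-3.9,0,0],[0,0,0,0],[0,0,0,0]]
  jaw: 8.7

```text
clock: 13.85
tool_pos: [0.6442, -0.1661, 0.1986]
orientation: [79.8, 89.8, 176.0]
force: [-0.9, -0.9, 0.8]
opening: 0.0783
```

Emit:
move_arm:
  commands:
    - [[0,0,0,0.14],[0,0,0,0.14],[0,0,0,0.14],[0,0,0,0.14],[0,0,0,0.14],[0,0,0,0],[0,0,0,0]]

```text
clock: 14.55
tool_pos: [0.6436, -0.1666, 0.2015]
orientation: [95.2, 90.0, 151.5]
force: [-0.5, -0.1, 0.2]
opening: 0.087
```

```bash
python3 - <<'E'
from h import *
T=pose();d=np.array([.6446,-.1659,.102])-T[:3,3];print((T[:3,:3].T@d*100).round(2),T.round(4),get_obs()['joint_pos'],get_obs()['clock'])
E
```

```text
[ 9.95 -0.05  0.12] [[-2.000e-04 -8.327e-01  5.537e-01  6.436e-01]
 [ 1.000e-04  5.537e-01  8.327e-01 -1.666e-01]
 [-1.000e+00  3.000e-04 -0.000e+00  2.015e-01]
 [ 0.000e+00  0.000e+00  0.000e+00  1.000e+00]] [ 2.24803364e+00  2.04884004e+01 -2.72700852e+00 -8.39079843e-03
 -6.67975707e+01 -1.25865157e+02] 14.55
```

Emit:
move_arm:
  commands:
    - [[3,0,0.1,0],[2.5,0,0,0],[2,0,0,0],[1.2,0,0,0],[0.7,0,0,0],[0.4,0,0,0],[0,0,0,0]]

```text
clock: 15.25
tool_pos: [0.6451, -0.1657, 0.1038]
orientation: [-72.7, 90.0, -16.5]
force: [-0.1, 0.1, -1.0]
opening: 0.087
```

Emit:
move_arm:
  commands:
    - [[0,0,0,0],[0,0,0,0],[0,0,0,0],[0,0,0,0],[0,0,0,0],[0,0,0,0]]
  jaw: 5.0

```text
clock: 15.85
tool_pos: [0.6457, -0.1651, 0.1041]
orientation: [-40.3, 89.9, 15.8]
force: [1.9, 3.9, 1.7]
opening: 0.0556
```

Emit:
move_arm:
  commands:
    - [[0,0,0,-0.1],[0,0,0,-0.14],[0,0,0,-0.14],[0,0,0,-0.14],[0,0,0,-0.14],[0,0,0,-0.14]]

```text
clock: 16.45
tool_pos: [0.6457, -0.1651, 0.1041]
orientation: [-84.9, 89.9, 17.5]
force: [1.7, 4.6, 2.0]
opening: 0.0556
```

Emit:
move_arm:
  commands:
    - [[0,0,0,-0.14],[0,0,0,-0.14],[0,0,0,-0.14],[0,0,0,-0.1],[0,0,0,-0.08],[0,0,0,0],[0,0,0,0],[0,0,0,0]]

```text
clock: 17.25
tool_pos: [0.6456, -0.165, 0.104]
orientation: [-115.4, 89.9, 20.9]
force: [1.3, 5.1, 1.0]
opening: 0.0556
```

```bash
python3 - <<'E'
from h import *
T=pose();o=get_obs();print(np.degrees(np.arctan2(T[1,2],T[0,2])),o['force'],o['moment'],o['tool_pos'],o['opening'])
E
```

```text
136.25065271506986 [1.28678975 5.12903603 0.98302531] [ 1.99279122 -0.78226689 -0.05742456] [ 0.64559956 -0.16502663  0.10404061] 0.0556134870280036
```

Turned 80° (56.4° → 136.3°). Release, rise and retreat so the top camera can see.

Emit:
move_arm:
  commands:
    - [[0,0,0,0],[0,0,0,0],[0,0,0,0],[0,0,0,0],[0,0,0,0]]
  jaw: 8.7

```text
clock: 17.75
tool_pos: [0.6447, -0.1659, 0.1035]
orientation: [57.1, 90.0, -166.5]
force: [-0.6, -0.0, 0.9]
opening: 0.0858
```

Emit:
move_arm:
  commands:
    - [[-2,0,0,0],[-4,0,0,0],[-4,0,0,0],[-2,0,0,0.14],[0,0,0,0.14],[0,0,0,0.14],[0,0,0,0.14],[0,0,0,0.14]]

```text
clock: 18.55
tool_pos: [0.6447, -0.1658, 0.2237]
orientation: [81.6, 90.0, 177.6]
force: [1.0, -0.1, 0.1]
opening: 0.087
```

Emit:
move_arm:
  commands:
    - [[0,4.5,0,0],[0,4.5,0,0],[0,4.5,0,0],[0,4,0,0],[0,0,0,0],[0,0,0,0],[0,0,0,0]]

```text
clock: 19.25
tool_pos: [0.4717, -0.1848, 0.224]
orientation: [-108.8, 89.9, -12.5]
force: [0.2, -0.0, -0.8]
opening: 0.0871
```

```bash
python3 - <<'E'
from h import *
t=grab('top','t7');w=grab('wrist','w7');o=get_obs();print(o['force'],o['tool_pos'],o['clock'])
P0=np.array([.6446,-.1654]);a=np.radians(6.45);c,n=np.cos(a),np.sin(a)
def mag(p): d=p[:2]-P0; return np.round(1000*np.array([d@[c,n],d@[-n,c]]),1)
print(mag(o['tool_pos']))
hi=t['p'].min(2)
B=cv2.resize(t['p'][185:245,370:415],None,fx=10,fy=10,interpolation=cv2.INTER_CUBIC)
cv2.imwrite('pics/m7.png',B[:600,:,::-1])
E
```

```text
[-0.454974    0.13509817 -0.47015103] [ 0.47175107 -0.18469038  0.22343452] 19.35
[-173.9    0.2]
```

View pics/m7.png

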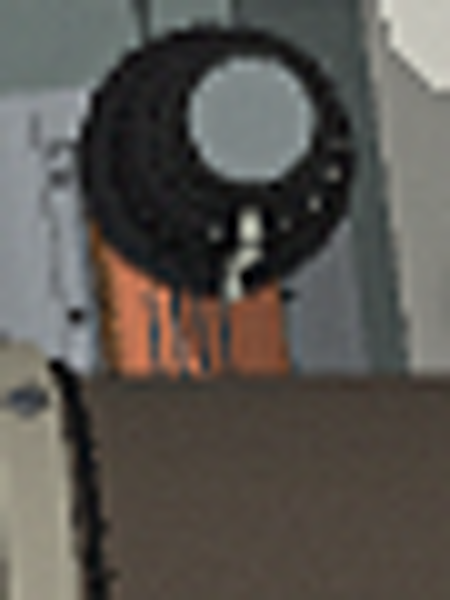

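The long line now runs from the neck index (250,225) over the collar to the flange index (232,290). Neighbouring ticks: one on the left, several on the right, as expected for stop six. A numeric check follows, with a last look at the block and bystanders.

```bash
python3 - <<'E'
from h import *
t=load('t7');t0=load('top0');P0=np.array([.6446,-.1654]);a=np.radians(6.45);c,n=np.cos(a),np.sin(a)
def mag(p): d=p[:2]-P0; return np.round(1000*np.array([d@[c,n],d@[-n,c]]),1)
hi=t['p'].min(2)
ys,xs=np.nonzero(hi[203:216,388:398]>110)
for u,v in zip(xs+388,ys+203):
    q=mag(onplane(t,u,v,.1285));print(u,v,hi[v,u],q,np.degrees(np.arctan2(q[1],q[0])).round())
hsv=cv2.cvtColor(t['p'],cv2.COLOR_RGB2HSV);m=((hsv[:,:,0]<14)&(hsv[:,:,1]>110));ys,xs=np.nonzero(m[208:223,375:405])
pts=np.array([mag(onplane(t,u+375,v+208,.039)) for u,v in zip(xs,ys)]);print('y',np.percentile(pts[:,1],[2,98]))
d=np.abs(t['p'].astype(int)-t0['p']).max(2)
for nm,(v0,v1,u0,u1) in dict(short=(190,220,252,285),purple=(205,250,288,335),blue=(315,345,205,258),tin=(262,300,158,194),tape=(204,245,158,197),jar=(143,178,280,308),bottle=(180,204,454,480)).items(): print(nm,np.median(d[v0:v1,u0:u1]),(d[v0:v1,u0:u1]>60).sum())
w=load('w7')['p'];cv2.imwrite('pics/w7v.png',w[:,:,::-1])
E
```

```text
394 207 162 [-20.3   1.8] 175.0
395 207 162 [-20.5  -0.7] -178.0
394 208 150 [-22.7   2. ] 175.0
395 208 148 [-22.9  -0.4] -179.0
394 210 161 [-27.5   2.6] 175.0
395 210 134 [-27.8   0.2] 180.0
393 211 118 [-29.7   5.3] 170.0
394 211 117 [-30.    2.9] 174.0
393 212 126 [-32.1   5.6] 170.0
393 213 164 [-34.6   5.9] 170.0
393 214 153 [-37.    6.2] 170.0
y [-21.344  23.744]
short 30.0 0
purple 45.0 753
blue 26.0 0
tin 21.0 0
tape 23.0 0
jar 17.0 0
bottle 24.0 0
```

View pics/w7v.png

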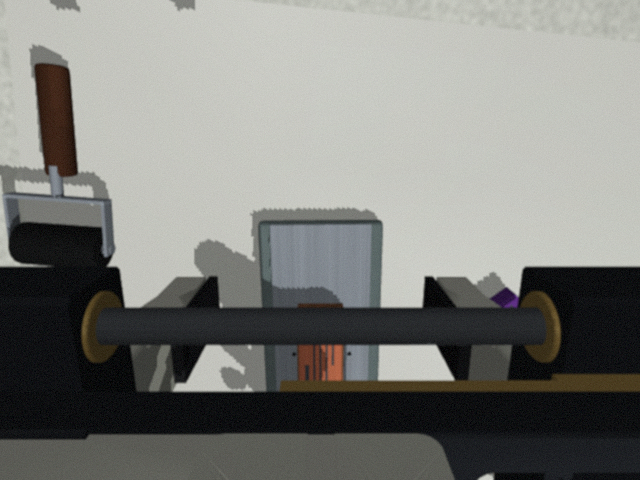

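```bash
python3 - <<'E'
from h import *
P0=np.array([.6446,-.1654]);a=np.radians(6.45);c,n=np.cos(a),np.sin(a)
w=load('w7');d=onplane(w,320,303,.039)[:2]-P0;f=onplane(w,321,221,.012)[:2]-P0;print('rear',d@[c,n],'base front',f@[c,n])
s0=load('side0');s=grab('side','s8')
for x in(s0,s):
    h=cv2.cvtColor(x['p'],cv2.COLOR_RGB2HSV);m=(h[:,:,0]>125)&(h[:,:,0]<160)&(h[:,:,1]>110);ys,xs=np.nonzero(m);print('purple',xs.mean(),ys.mean(),len(xs))
E
```

```text
rear -0.08703828723619843 base front -0.15906424947357972
purple 282.6681034482759 232.60488505747125 696
purple 145.42542787286064 157.61858190709046 818
```

```bash
python3 - <<'E'
from h import *
P0=np.array([.6446,-.1654]);a=np.radians(6.45);c,n=np.cos(a),np.sin(a)
w=load('w7')
for v in(302,303,304): d=onplane(w,320,v,.016)[:2]-P0;print('rear bottom',d@[c,n])
print(w['p'][296:312:2,320].tolist())
for x in(load('side0'),load('s8')):
    p=x['p'].astype(int)[235:285,310:360];m=(p[:,:,2]>p[:,:,1]+40)&(p[:,:,0]>p[:,:,1]+15);ys,xs=np.nonzero(m);print('purple',xs.mean()+310,ys.mean()+235,len(xs))
E
```

```text
rear bottom -0.07767882590194822
rear bottom -0.0766047485245901
rear bottom -0.07552917071994794
[[80, 82, 89], [71, 76, 82], [76, 77, 83], [74, 77, 80], [62, 40, 32], [54, 33, 23], [38, 36, 33], [34, 33, 38]]
purple 334.58734939759034 259.0813253012048 332
purple 343.6027397260274 251.1095890410959 73
```

```bash
python3 - <<'E'
from h import *
t=load('top0');w=load('w7')
for x,b in((t,(200,255,285,340)),(w,(270,315,470,530))):
    p=x['p'].astype(int)[b[0]:b[1],b[2]:b[3]];m=(p[:,:,2]>p[:,:,1]+30)&(p[:,:,0]>p[:,:,1]+10);ys,xs=np.nonzero(m)
    q=np.array([onplane(x,u+b[2],v+b[0],.023) for u,v in zip(xs,ys)]);i=q[:,0].argmin();print(q[i],len(q))
E
```

```text
[0.53776549 0.01447879 0.023     ] 530
[0.53131459 0.00218529 0.023     ] 331
```

The purple block's offset matches its visible lower edge (12 mm parallax), so it has not moved. Handing in.

```bash
python3 -c "
from plant import close_job;print(close_job())"
```

```text
the job is handed in; nothing more can be done
None
```

I laid the copper-faced block on the stage, copper side up, slid it between the rails and pushed it against the end stop. Then I turned the click-stop collar 80° anticlockwise and let it spring into its stop. I handed the job in at about 19.5 s.

**Block:**
- The push force rose to about 10 N with no further travel.
- The top camera puts the rear edge at x −77.7 mm and the wrist camera at about −77 mm, against −78 mm for fully home. It is centred to about 1 mm.
- The finger position at contact read about 1.7 mm short of that, which is within the 2 mm calibration error.

**Collar:** The long line measured 175–180° around the barrel, where the index is at 180°. It runs in line with both index marks, with one tick on the left side and several on the right, as expected for the sixth stop.

**Other things on the table:**
- The short block, blue block, tape roll, ink tin, jar and small bottle showed no change in the top view.
- The purple block was partly hidden by the arm, so the top and side comparisons failed there. Its wrist position was 12 mm off in y, which I put down to viewing angle; the gripper passed well above it.
- I did not compare the brayer and ink knife before and after; the arm never went near them.

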